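Bring the red clipper comb round to the yellow post

ROBOT

A 7-joint arm with a two-finger parallel gripper is mounted at the origin on the work surface. World frame = base frame: x ahead of the robot, y to its left, z up, the work surface at z = 0. Lengths are in m, angles in rad, forces in N, time in s.
With the tool pointing down it reaches from about 0.425 to 0.925 m from the base axis. Payload 6.8 kg.
Tool frame: the origin (TCP) lies at the very end of the fingers, on their centre line; the grasp point (between the pads) lies bot.grip_point_offset behind it (bot.grip_point_offset is the distance from the TCP to the grasp point, in m); z points along the fingers, y is the line along which they close (so a half turn about z gives the same grasp; the last joint's range is limited). The gripper opens to 85 mm and grips with 20 to 120 N. Pads are 22 mm wide; open, the fingers measure 114 mm over their backs; the gripper's body (76 mm by 85 mm) begins 54 mm behind the grasp point. The pads swing forward as they close: fully open they stand 13 mm farther back than shut.
Start: joints at [-1.297, 0.477, 0.022, 1.555, -0.011, 1.109, -0.083], TCP at [0.251, 0.626, 0.231] pointing down, gripper open.
Joint ranges: [-2.96, 2.96], [-0.34, 2.1], [-1.41, 1.46], [0.24, 2.44], [-1.37, 4.51], [0.17, 1.92], [-2.96, 2.96]. Speed limits (rad/s): [2.39, 2.39, 3.14, 3.14, 3.14, 3.14, 3.14].

INTERFACE

Orientations are given as a unit quaternion [w, x, y, z].
In Python, from station import bot, imaging gives the robot as it stands. The module is installed in compiled form; this text tells all that it offers.
- The arm moves only by the tool carry_out, never from a script. Its argument "targets" is one flat list of numbers, 5 for each row, row after row: the closure in counts, from 0 (fully open) to 255 (shut), then the shift along the world's x, y, z in mm, then the turn about the world's z in degrees. A call has 1 to 20 rows; each row shifts and turns the commanded pose from where the row before left it; what a row does not reach is not made up. A row lasts 1/10 s, in which the tool goes at most 50 mm and 8.59 degrees, less where a joint would pass 70% of its speed; a pose out of reach is approached as far as the arm can. A call is refused whole if a number of a shift passes 50 or a number of a turn 8.59, either way. A call with a gripper value outside its range is refused whole. The fingers move at their own pace and stop on an object; "newtons" is the grip in N (left out, the last holds). Time passes only in rows, so rows that do not move let the fingers close. It gives the time, the measured TCP pose, the force, the opening and the grip force at its end, in the units of the state.
- bot.get_obs(): the state, without advancing time (a new reading comes with each control period).
- imaging.read_camera(name): name is "scene" or "top" or "wrist"; returns a dict with "frame" (400x640x3 uint8, red, green, blue), "fov_y" (degrees; the focal length in pixels is half the picture's height over the tangent of half this angle, whatever the lens; pixels are square), "cx", "cy" (the principal point, pixels), "pose" (4x4, takes a point from camera to world coordinates); the wrist camera has in their place "tool_from_camera" (4x4, takes a point from camera to tool coordinates, whose origin is the TCP and whose axes are the flange's). Camera axes: x right, y up, looking along -z (the intrinsics and any distortion apply to the point x, -y, -z); pixel columns grow to the right and rows downward; lengths in m; the calibration is good to about 2 mm. The wrist camera is an equidistant fisheye: a pixel r from the principal point sees the ray r / f radians off the axis. A picture is of the moment at which its call begins: read the wrist's pose just before it. There is no depth.
- bot.hand_in(): hands the job in; it is judged then, once.
The state is a dict: "t": time; "q": joint angles; "joint_vel": joint speeds; "joint_torque": joint torques, N m; "eef_pos": TCP position; "tool_rot": TCP orientation; "contact_force": force on the tool from outside, world axes, zero at the start; "torque": the same for the moment, N m; "gripper_width": opening from 0.0 (shut) to 1.0 (fully open); "grasp_force": force on a finger pad.
Only numpy, scipy, OpenCV 4.12 (cv2) and the standard library are available. Lean on these libraries where they do the work, as an engineer would, in place of code of your own. Each camera call takes 0.05 s, during which the arm holds its last target. There are 200 camera calls.

TASK

Fold the orange handle of the carousel's crank up into its upright working position, then crank the carousel round until it clicks in with the red comb's tab right over the yellow-capped post. Turn it only by the crank, keep off the tray and its combs, leave the handle standing up, let go of it, and do not disturb the other things on the table.

Things in the scene. Friction and masses are not known exactly. Their poses are not given: they have to be found in the camera images.
- stand: fixed grey base of the comb carousel, bolted down; origin on the tabletop under the turning axis, z up. A sprung roller on the base (in a housing on its own +x side) drops into a six-lobed wheel under the tray: six clicks per turn, 60 degrees apart, every one of them bringing the red tab over a post or over the roller housing
- axis (a point): point on the vertical turning axis of tray and crank, at the height of the fold hinge (137 mm above the table); fixed
- gate: the post with the yellow cap (23 mm wide, 54 mm tall), fixed to the table 150 mm from the axis, at one of the five stations 60, 120, 180, 240 or 300 degrees counter-clockwise from the stand's +x; the other four stations have posts alike with grey caps. Origin at its foot
- red_tab (a point): end part of the red tab that sticks out of the tray's rim below the red comb, 150 mm from the axis, 64 mm above the table: it passes 10 mm over the posts and turns with the tray. Six combs are fixed on the tray: red, then counter-clockwise from above blue, white, green, black, grey; they reach 98 mm above the table
- carousel (a joint): angle of the tray in rad from the stand's +x to the red tab, counter-clockwise from above positive; clicks at 0 and every 1.047. Turns either way, more than a turn. Left alone it is pulled into the nearest click; between clicks it resists with about 0.6 N m at most (about 7 N at the crank handle)
- fold_hinge (a point): centre of the fold hinge at the outer end of the crank arm, 85 mm from the axis, 137 mm above the table. The aluminium crank arm (16 mm wide, top face 12 mm below this point) lies level above the tray on the same axis. It has a good deal of free play, tens of degrees: it swings loose both ways before it meets a stop and takes the tray along, and a tray going over the hump jumps ahead of it
- grip_mid (a point): middle of the orange grip sleeve on its centre line, 44 mm from the fold hinge. Sleeve 20 mm in diameter, 60 mm long (from 14 to 74 mm from the hinge), turns freely about its own length. Folded, it lies level over the arm, pointing from the hinge to the axis, 137 mm above the table; unfolded it stands upright above the hinge
- handle (a joint): fold angle of the crank handle in rad: 0 folded flat over the arm, 1.57 upright (working position), stop at 1.6. It swings up in the upright plane through hinge and axis; stiff enough to stay where it is left (about 0.06 N m)
- oil: small white blade-oil bottle with a red cap, 34 mm wide, 85 mm tall, standing beside the carousel; bystander, origin at its underside
- spare_comb: spare blue clipper comb lying beside the carousel, 24 x 46 mm, 26 mm tall; bystander, origin at its underside
- slicker: slicker brush, white head and green handle, about 210 mm long, 25 mm tall; bystander, origin at its underside
- nippers: orange-handled nail nippers, about 150 mm long, 12 mm tall; bystander, origin at its underside
- shears: steel shears with black finger rings, about 190 mm long; bystander, origin at its underside
- disinfectant: green glass jar with a steel cap, 72 mm wide, 130 mm tall; bystander, origin at its underside
- treat_bowl: blue bowl, 110 mm wide, 45 mm tall; bystander, origin at its underside
- tray: the white tray with its six combs, 260 mm wide, underside 58 mm above the table; origin on the turning axis at table height. Not to be touched

How it is judged:
By the outcome, as a careful person would: the job done as asked, in the order asked, and still so for the second after the job is handed in, with the robot touching nothing.
It also fails if it takes over 61 s, if anything falls off the work surface, if the arm or the gripper's body presses on something with over 40 N, if the wrist force passes 120 N, or if a joint passes its speed limit or range.

## Working session

There is one attempt and no reset: what is moved stays moved. The work goes in short steps, Python scripts to look and compute and a tool call to move; the robot and the scene stay as the last step left them, time stands still between calls to the robot, and variables do not carry over. Pictures are saved under pics/ and viewed, at most 13 in all, crops included, and the job is handed in when it is done.

Besides the shell and the picture viewer there is one more tool, called after ">>>" as a command line: name --argument value ..., lists and objects as JSON in quotes. carry_out: Moves the arm, as the interface text tells. Its arguments: {"type":"object","properties":{"targets":{"type":"array","items":{"type":"number"}},"newtons":{"type":"number"}},"required":["targets"]}

```bash
mkdir -p pics
cat > h.py <<'E'
import numpy as np, cv2
from station import bot, imaging
def ray(c,u,v):
    f=200/np.tan(np.radians(c["fov_y"])/2)
    d=np.array([(u-c["cx"])/f,-(v-c["cy"])/f,-1.]);P=np.array(c["pose"])
    return P[:3,3],P[:3,:3]@d
def onz(c,u,v,z):
    o,d=ray(c,u,v);return o+d*(z-o[2])/d[2]
def proj(c,p):
    f=200/np.tan(np.radians(c["fov_y"])/2);P=np.array(c["pose"])
    q=P[:3,:3].T@(np.array(p)-P[:3,3]);return np.array([c["cx"]-f*q[0]/q[2],c["cy"]+f*q[1]/q[2]])
def save(n,im):cv2.imwrite("pics/"+n,im[:,:,::-1])
E
python3 - <<'E'
from h import *
for n in("top","scene"):
    c=imaging.read_camera(n);save(n+"0.png",c["frame"]);print(n,c["fov_y"],c["cx"],c["cy"],np.round(c["pose"],3).tolist())
    print([k for k in c])
o=bot.get_obs();print(o["t"],o["tool_rot"],o["eef_pos"],bot.grip_point_offset)
E
```

```text
top 49.03309993767398 321.22645572358 202.79980050486608 [[-0.007, 0.995, -0.096, 0.429], [-1.0, -0.009, -0.015, 0.022], [-0.016, 0.096, 0.995, 1.465], [0.0, 0.0, 0.0, 1.0]]
['frame', 'fov_y', 'cx', 'cy', 'pose']
scene 43.92803207198916 312.44763435683046 204.396190454945 [[0.182, -0.846, 0.501, 1.295], [0.983, 0.158, -0.092, -0.113], [-0.001, 0.509, 0.861, 1.416], [0.0, 0.0, 0.0, 1.0]]
['frame', 'fov_y', 'cx', 'cy', 'pose']
0.1 [-8.09078768e-05  1.89771211e-01  9.81827967e-01 -8.50588686e-04] [0.25135389 0.62587935 0.23039295] 0.0187
```

View pics/top0.png

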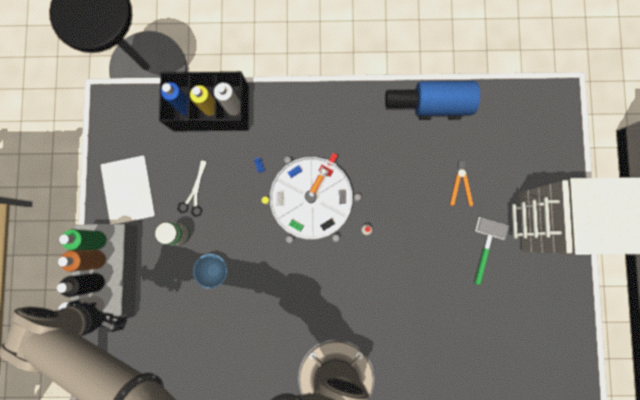

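View pics/scene0.png

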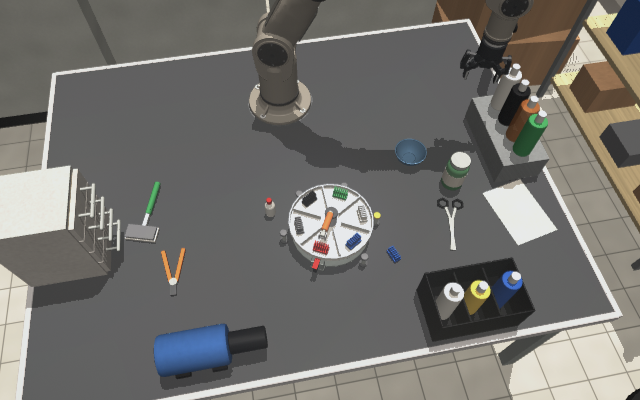

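The top view shows the carousel centred near (312,197), the red tab at (334,158), the yellow post at (265,200) and the orange handle around (319,183). The scene view agrees. Now I'll measure them.

```bash
cat > m.py <<'E'
from h import *
def cents(c,lo,hi,box,amin=4):
    hsv=cv2.cvtColor(c["frame"],cv2.COLOR_RGB2HSV);m=cv2.inRange(hsv,lo,hi)
    k=np.zeros_like(m);x0,y0,x1,y1=box;k[y0:y1,x0:x1]=255
    n,l,s,ce=cv2.connectedComponentsWithStats(m&k)
    return [(s[i,4],ce[i],s[i,:4]) for i in range(1,n) if s[i,4]>=amin],l
E
python3 - <<'E'
from m import *
B={"top":(225,140,390,250),"scene":(250,170,410,290)}
for n in B:
    c=imaging.read_camera(n)
    for nm,lo,hi,z in(("yellow",(22,120,120),(35,255,255),.054),("orange",(7,140,120),(19,255,255),.137),("red",(0,150,90),(5,255,255),.064),("red2",(172,150,90),(180,255,255),.064)):
        for a,ce,s in cents(c,lo,hi,B[n])[0]: print(n,nm,a,ce.round(1),s,onz(c,*ce,z).round(4))
    x0,y0,x1,y1=B[n];save(n+"_c.png",cv2.resize(c["frame"][y0:y1,x0:x1],None,fx=4.5,fy=4.5,interpolation=cv2.INTER_CUBIC))
    # grey caps candidates / disc ellipse
    g=cv2.cvtColor(c["frame"],cv2.COLOR_RGB2GRAY)
    hsv=cv2.cvtColor(c["frame"],cv2.COLOR_RGB2HSV);m=cv2.inRange(hsv,(0,0,170),(180,60,255))
    k=np.zeros_like(m);k[y0:y1,x0:x1]=255;m=cv2.morphologyEx(m&k,cv2.MORPH_CLOSE,np.ones((9,9)))
    cs,_=cv2.findContours(m,cv2.RETR_EXTERNAL,cv2.CHAIN_APPROX_NONE);q=max(cs,key=cv2.contourArea)
    e=cv2.fitEllipse(cv2.convexHull(q));print(n,e,onz(c,*e[0],.062).round(4))
E
```

```text
top yellow 40 [265.  199.7] [262 197   7   7] [0.5769 0.2258 0.054 ]
top orange 84 [316.4 183.6] [311 176  12  17] [0.6162 0.0565 0.137 ]
top red 39 [333.1 157.3] [330 154   7   8] [0.7121 0.0039 0.064 ]
top red 16 [329.6 172.2] [328 170   4   6] [0.6633 0.0157 0.064 ]
top red 13 [367.4 228.6] [366 227   4   4] [ 0.4803 -0.1032  0.064 ]
top ((312.78924560546875, 201.54592895507812), (86.31859588623047, 92.12181854248047), 153.88888549804688) [0.5687 0.0705 0.062 ]
scene yellow 33 [376.6 214.8] [374 212   7   6] [0.5775 0.224  0.054 ]
scene orange 106 [327.2 220.3] [322 212  11  18] [0.6127 0.0561 0.137 ]
scene red 21 [268.4 199.8] [266 198   6   5] [ 0.4662 -0.1037  0.064 ]
scene red 5 [314.  248.2] [313 247   3   3] [0.6602 0.0078 0.064 ]
scene red 16 [324.8 248.9] [323 246   5   7] [0.6684 0.0393 0.064 ]
scene red 7 [318.6 250.1] [316 249   6   3] [0.6691 0.0201 0.064 ]
scene red 52 [315.5 263.3] [312 258   8  11] [0.7097 0.0032 0.064 ]
scene ((330.1565856933594, 221.64251708984375), (76.92688751220703, 84.76304626464844), 86.45056915283203) [0.5789 0.0741 0.062 ]
```

View pics/top_c.png

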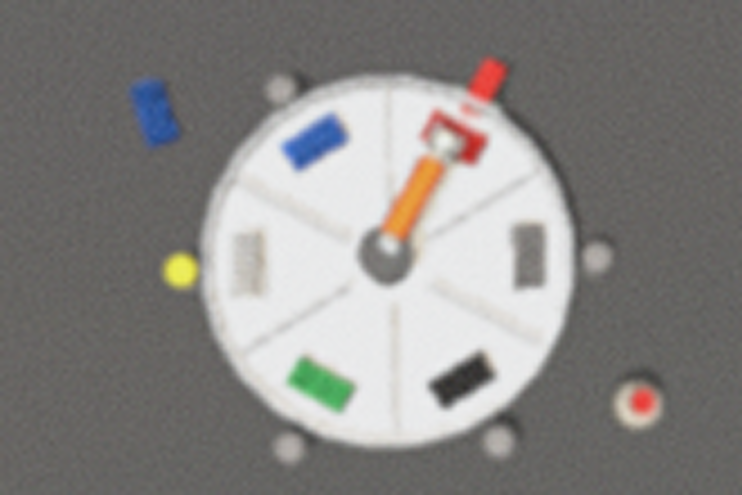

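Run:
```python
from m import *
c=imaging.read_camera("top");s=imaging.read_camera("scene")
f=lambda u,v:(225+u/4.5-.4,140+v/4.5-.4)
P=[onz(c,*f(*p),.054)[:2] for p in((283,88),(181,271),(290,447),(499,440),(597,258))]
P=np.array(P);print(P.round(4))
a=((P[0]+P[3])/2+(P[1]+P[4])/2)/2
from scipy.optimize import least_squares
r=least_squares(lambda x:np.r_[[x[0]+.15*np.cos(x[2]+np.pi/3*k)-P[k-1][0] for k in range(1,6)],[x[1]+.15*np.sin(x[2]+np.pi/3*k)-P[k-1][1] for k in range(1,6)]],[*a,-.5])
print(a,r.x,np.degrees(r.x[2]),abs(r.fun).max());ax=r.x
for n,cc,B in(("t",c,(225,140,390,250)),("s",s,(250,170,410,290))):
    comps,l=cents(cc,(7,140,120),(19,255,255),B)
    m=cv2.inRange(cv2.cvtColor(cc["frame"],cv2.COLOR_RGB2HSV),(5,100,100),(21,255,255));x0,y0,x1,y1=B
    k=np.zeros_like(m);k[y0:y1,x0:x1]=1;ys,xs=np.nonzero(m*k)
    W=np.array([onz(cc,u,v,.14)[:2] for u,v in zip(xs,ys)]);d=W-ax[:2]
    w,V=np.linalg.eigh(np.cov(W.T));print(n,len(W),W.mean(0).round(4),"dir from axis",np.degrees(np.arctan2(*d.mean(0)[::-1])),np.linalg.norm(d.mean(0)),"pca",np.degrees(np.arctan2(V[1,1],V[0,1])))
```

```text
[[ 0.7094  0.1528]
 [ 0.5764  0.2263]
 [ 0.4495  0.1477]
 [ 0.4533 -0.0014]
 [ 0.5832 -0.0732]]
[0.58059005 0.07612883] [ 0.58065527  0.07599572 -0.50243487] -28.787397611627494 0.0010668888173100965
t 108 [0.6147 0.0547] dir from axis -31.94203783371011 0.0401759003951973 pca -148.0065952848144
s 123 [0.6155 0.0586] dir from axis -26.540794971093277 0.03898410987102861 pca 98.17967029398508
```

>>> carry_out --targets '[0, 24, -38, 0, -0.5, 0, 24, -38, 0, -0.5, 0, 24, -38, 0, -0.5, 0, 24, -38, 0, -0.5, 0, 24, -38, 0, -0.5, 0, 24, -38, 0, -0.5, 0, 24, -38, 0, -0.5, 0, 24, -38, 0, -0.5, 0, 24, -38, 0, -0.5, 0, 24, -38, 0, -0.5, 0, 24, -38, 0, -0.5, 0, 24, -38, 0, -0.5, 0, 24, -38, 0, -0.5, 0, 24, -38, 0, -0.5, 0, 24, -35, 0, -0.5, 0, 0, 0, -20, 0, 0, 0, 0, -20, 0, 0, 0, 0, 0, 0, 0, 0, 0, 0, 0]' --newtons 20

```text
t: 2.2
eef_pos: [0.6114, 0.0596, 0.1914]
tool_rot: [-0.0, 0.253, 0.967, -0.0]
contact_force: [0.9, 0.6, 0.8]
gripper_width: 1.001
grasp_force: 0.0
```

Run:
```python
from h import *
o=bot.get_obs();print(o["t"],o["eef_pos"],o["tool_rot"],o["contact_force"])
c=imaging.read_camera("wrist");save("w1.png",c["frame"]);print(np.round(c["tool_from_camera"],3).tolist(),c["fov_y"],c["cx"],c["cy"])
```

```text
2.2 [0.61139476 0.05961162 0.1914491 ] [-2.63905402e-04  2.53382781e-01  9.67366056e-01 -1.04266429e-04] [0.88852561 0.62113727 0.77618898]
[[-0.001, 0.962, 0.272, 0.069], [1.0, 0.001, 0.001, -0.001], [0.0, 0.272, -0.962, -0.142], [0.0, 0.0, 0.0, 1.0]] 65.70646984690485 319.62785915269865 196.5781810787673
```

View pics/w1.png

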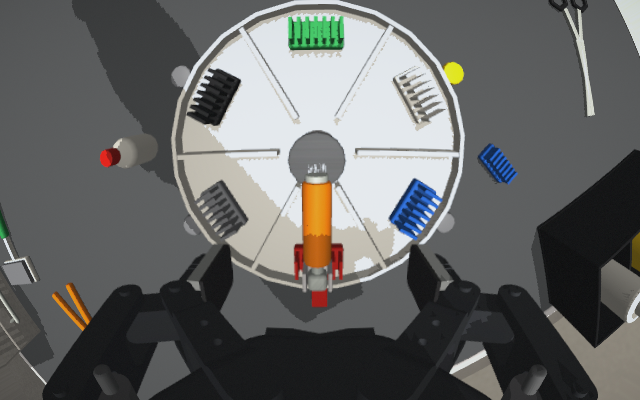

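The wrist view shows the handle (column 317) centred between the fingers and aligned with the tool. Next: descend and grip.

>>> carry_out --targets '[0, 0, 0, -25, 0, 0, 0, 0, -25, 0, 0, 0, 0, -15, 0, 0, 0, 0, 0, 0, 140, 0, 0, 0, 0, 200, 0, 0, 0, 0, 255, 0, 0, 0, 0, 255, 0, 0, 0, 0, 255, 0, 0, 0, 0, 255, 0, 0, 0, 0, 255, 0, 0, 0, 0]' --newtons 20

```text
t: 3.35
eef_pos: [0.6116, 0.0587, 0.1267]
tool_rot: [0.0, 0.254, 0.967, -0.0]
contact_force: [-0.4, -2.9, 4.3]
gripper_width: 0.227
grasp_force: 19.6
```

>>> carry_out --targets '[255, 0.7, -0.4, 8.7, 0, 255, 1.9, -1.1, 8.4, 0, 255, 3.2, -1.8, 7.9, 0, 255, 4.4, -2.5, 7.1, 0, 255, 5.4, -3.1, 6.2, 0, 255, 0, 0, 0, 0]'

```text
t: 3.95
eef_pos: [0.6281, 0.0506, 0.1659]
tool_rot: [0.001, 0.254, 0.967, 0.001]
contact_force: [-2.6, -0.7, 1.1]
gripper_width: 0.22
grasp_force: 20.0
```

>>> carry_out --targets '[255, 6.2, -3.5, 5, 0, 255, 6.9, -3.9, 3.7, 0, 255, 7.3, -4.1, 2.2, 0, 255, 7.6, -4.3, 0.8, 0, 255, 0, 0, 0, 0, 255, 0, 0, 0, 0]'

```text
t: 4.55
eef_pos: [0.6567, 0.0344, 0.1771]
tool_rot: [0.002, 0.254, 0.967, 0.0]
contact_force: [-1.0, 0.3, 2.6]
gripper_width: 0.2
grasp_force: 19.3
```

Run:
```python
from h import *
o=bot.get_obs();print(o["t"],o["eef_pos"],o["contact_force"],o["torque"])
c=imaging.read_camera("scene");a=c["frame"][150:290,240:420];w=imaging.read_camera("wrist")["frame"]
im=np.vstack([cv2.resize(a,(514,400),interpolation=2)[:300], cv2.resize(w[80:380,:],(514,240))]);save("s2.png",im)
```

```text
4.55 [0.6566901  0.03437524 0.17709514] [-1.04825961  0.33227846  2.56721621] [0.15768977 0.14271209 0.03817938]
```

View pics/s2.png

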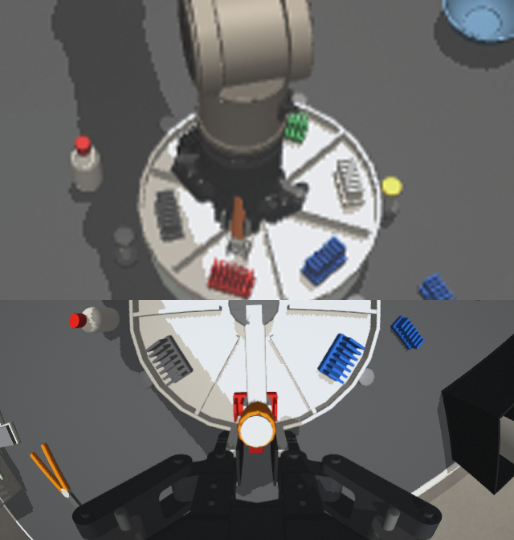

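The handle is upright in both views and seen end-on at (257,430) in the stacked wrist view. Next I'll crank counter-clockwise, turning the tool with the crank.

>>> carry_out --targets '[255, 3.3, 6.7, 0, 5, 255, 2.7, 7.0, 0, 5, 255, 2.1, 7.2, 0, 5, 255, 1.5, 7.3, 0, 5, 255, 0.8, 7.4, 0, 5, 255, 0.2, 7.5, 0, 5, 255, -0.5, 7.4, 0, 5, 255, -1.1, 7.4, 0, 5, 255, -1.8, 7.2, 0, 5, 255, 0, 0, 0, 0]' --newtons 30

```text
t: 5.65
eef_pos: [0.6643, 0.0898, 0.1773]
tool_rot: [0.001, -0.134, 0.991, -0.006]
contact_force: [1.1, -17.9, 5.7]
gripper_width: 0.191
grasp_force: 28.6
```

```bash
cat > tr.py <<'E'
from m import *
A=np.array([.5807,.076])
def show():
    o=bot.get_obs();d=o["eef_pos"][:2]-A
    print("t",o["t"],o["eef_pos"].round(4),"crank r,ang",np.hypot(*d).round(4),np.degrees(np.arctan2(d[1],d[0])).round(1),"F",np.round(o["contact_force"],1),"q",np.round(o["q"],2))
    for n in("top","scene"):
        c=imaging.read_camera(n)
        for nm,lo,hi,z in(("blue",(108,130,60),(122,255,255),.085),("green",(50,110,60),(80,255,255),.085),("red",(0,150,90),(5,255,255),.064),("red",(0,150,90),(5,255,255),.09)):
            for a,ce,s in cents(c,lo,hi,(220,130,420,290),5)[0]:
                p=onz(c,*ce,z)[:2]-A;r=np.hypot(*p)
                if (z<.07 and .13<r<.165) or (z>.07 and .07<r<.115): print(n,nm,a,"r",r.round(3),"ang from +x stand",(np.degrees(np.arctan2(p[1],p[0]))+28.8).round(1)%360)
E
python3 -c "from tr import *;show()"
```

```text
t 5.65 [0.6643 0.0898 0.1773] crank r,ang 0.0847 9.4 F [  1.1 -17.9   5.7] q [-0.3   0.52  0.1   1.63 -0.04  1.    1.65]
top red 41 r 0.15 ang from +x stand 0.7
top red 55 r 0.097 ang from +x stand 359.5
scene blue 53 r 0.096 ang from +x stand 62.3
scene blue 30 r 0.109 ang from +x stand 54.2
scene red 48 r 0.148 ang from +x stand 359.9
scene red 42 r 0.109 ang from +x stand 1.5
```

>>> carry_out --targets '[255, 0, 0, 0, 0, 255, 0, 0, 0, 0, 255, 0, 0, 0, 0]'

```text
t: 6.05
eef_pos: [0.6643, 0.0897, 0.1773]
tool_rot: [0.001, -0.133, 0.991, -0.006]
contact_force: [1.1, -16.4, 4.8]
gripper_width: 0.191
grasp_force: 28.7
```

Run:
```python
from tr import *
show();print(bot.get_obs()["torque"])
w=imaging.read_camera("wrist")["frame"];save("w3.png",w)
```

```text
t 6.05 [0.6643 0.0897 0.1773] crank r,ang 0.0847 9.3 F [  1.1 -16.4   4.8] q [-0.3   0.52  0.1   1.63 -0.04  1.    1.64]
top red 39 r 0.15 ang from +x stand 0.5
top red 55 r 0.097 ang from +x stand 359.3
scene blue 51 r 0.096 ang from +x stand 62.2
scene blue 30 r 0.109 ang from +x stand 54.2
scene red 47 r 0.148 ang from +x stand 0.0
scene red 36 r 0.111 ang from +x stand 0.3
scene red 5 r 0.102 ang from +x stand 9.6
[-3.82565373 -0.19331529  0.18869182]
```

View pics/w3.png

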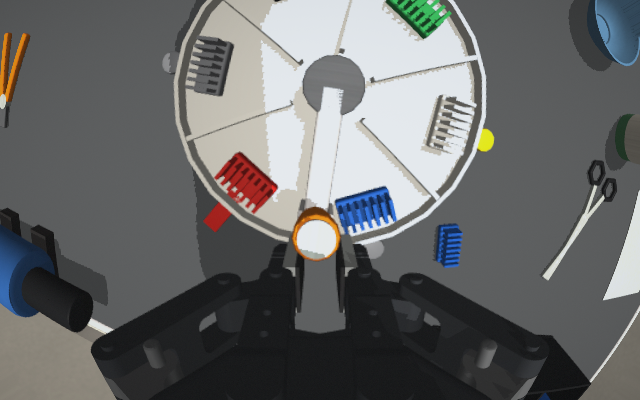

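>>> carry_out --targets '[255, -1.0, 3.5, 0, 0, 255, -1.2, 3.5, 0, 0, 255, 0, 0, 0, 0]'

```text
t: 6.5
eef_pos: [0.6602, 0.1074, 0.1763]
tool_rot: [0.0, -0.136, 0.991, 0.0]
contact_force: [-0.1, 1.0, -0.2]
gripper_width: -0.003
grasp_force: 0.0
```

```bash
python3 -c "from tr import *;show()"
```

```text
t 6.5 [0.6602 0.1074 0.1763] crank r,ang 0.0855 21.6 F [-0.1  1.  -0.2] q [-0.32  0.52  0.09  1.63 -0.05  1.    1.63]
top red 39 r 0.15 ang from +x stand 0.3
top red 57 r 0.097 ang from +x stand 359.5
scene blue 41 r 0.095 ang from +x stand 62.8
scene blue 25 r 0.108 ang from +x stand 54.7
scene green 8 r 0.088 ang from +x stand 189.4
scene red 47 r 0.148 ang from +x stand 359.5
scene red 50 r 0.108 ang from +x stand 359.7
```

The handle slipped out of the pads, so I'll measure where it really is.

```bash
cat >> tr.py <<'E'
from scipy.spatial.transform import Rotation as Ro
def wray(o,c,u,v):
    f=200/np.tan(np.radians(c["fov_y"])/2);x,y=u-c["cx"],v-c["cy"];r=np.hypot(x,y);t=r/f
    d=np.array([np.sin(t)*x/r,-np.sin(t)*y/r,-np.cos(t)]);M=np.array(c["tool_from_camera"])
    q=o["tool_rot"];R=Ro.from_quat([q[1],q[2],q[3],q[0]]).as_matrix()
    return o["eef_pos"]+R@M[:3,3],R@M[:3,:3]@d
def wz(o,c,u,v,z):
    p,d=wray(o,c,u,v);return p+d*(z-p[2])/d[2]
def wtip(name=None):
    o=bot.get_obs();c=imaging.read_camera("wrist")
    if name: save(name,c["frame"])
    hsv=cv2.cvtColor(c["frame"],cv2.COLOR_RGB2HSV);m=cv2.inRange(hsv,(7,140,80),(19,255,255))
    n,l,s,ce=cv2.connectedComponentsWithStats(m)
    for i in range(1,n):
        if s[i,4]>60:
            print("orange",s[i],ce[i].round(0))
    return o,c
E
python3 - <<'E'
from tr import *
o,c=wtip("w4.png")
for z in(.137,.215):print(z,(wz(o,c,316,235,z)[:2]-A).round(4))
E
```

```text
orange [  0  34  21  67 452] [ 8. 64.]
orange [250 183  49  52 650] [280. 215.]
0.137 [0.087  0.0309]
0.215 [0.055  0.0229]
```

View pics/w4.png

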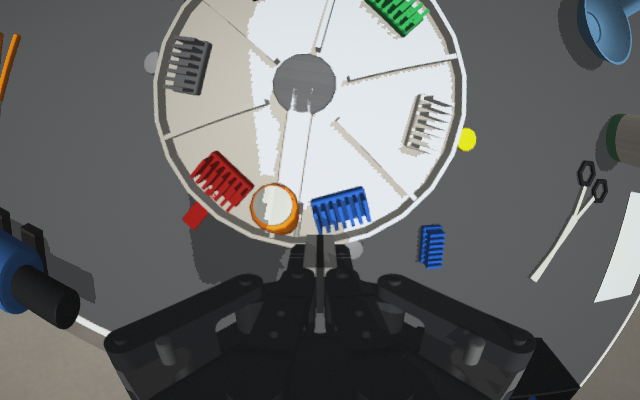

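In w4 the handle has left the pads: its top is at (273,207) and it seems to lean inward. The fingers are shut at (320,260). I'll check the wrist calibration on the yellow cap at (466,139) and triangulate the handle's top and hinge.

Run:
```python
from tr import *
o=bot.get_obs();c=imaging.read_camera("wrist")
print("yellow",wz(o,c,466,139,.054),"hub",wz(o,c,304,84,.12),wz(o,c,304,84,.08))
for z in(.195,.205,.215):
    p=wz(o,c,273,207,z)[:2]-A;print(z,p.round(4),np.hypot(*p).round(4),np.degrees(np.arctan2(p[1],p[0])).round(1))
p0,d0=wray(o,c,273,207)
for n in("top","scene"):
    k=imaging.read_camera(n);m=cv2.inRange(cv2.cvtColor(k["frame"],cv2.COLOR_RGB2HSV),(5,100,80),(21,255,255))
    m[:130]=0;m[290:]=0;m[:,:220]=0;m[:,420:]=0
    for a,ce,s in cents(k,(5,100,80),(21,255,255),(220,130,420,290),5)[0]:
        print(n,a,ce,s,(onz(k,*ce,.18)[:2]-A).round(4))
    x,y=proj(k,[A[0]+.08,A[1]+.0,.16]).astype(int);save("k_"+n+".png",cv2.resize(k["frame"][y-40:y+40,x-50:x+50],None,fx=5,fy=5,interpolation=2))
a=cv2.imread("pics/k_top.png");b=cv2.imread("pics/k_scene.png");cv2.imwrite("pics/k5.png",cv2.resize(np.hstack([a,b]),(800,320)))
```

```text
yellow [0.57605324 0.22334534 0.054     ] hub [0.57909448 0.07421975 0.12      ] [0.57619894 0.07138777 0.08      ]
0.195 [0.0559 0.0041] 0.056 4.2
0.205 [0.0524 0.0047] 0.0526 5.2
0.215 [0.0489 0.0054] 0.0492 6.3
scene 42 [339.5        227.83333333] [337 224   6   8] [0.0849 0.0037]
```

View pics/k5.png

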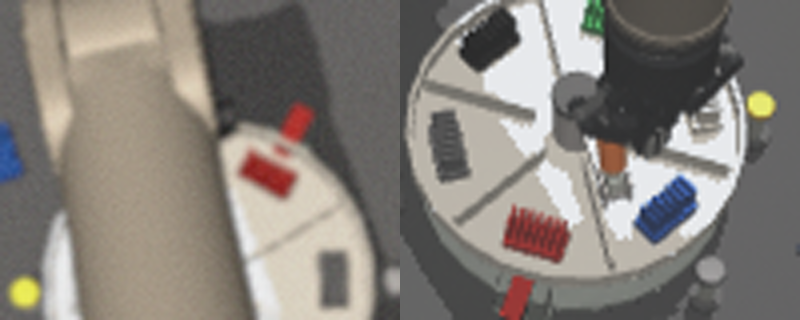

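The handle stands at about 65°, leaning inward, so it had slid along the pads. I'll push it outward to its stop with the shut fingers, then regrip deeper.

>>> carry_out --targets '[255, 0, 0, 30, 0, 255, 0, 0, 30, 0, 255, -13, -7, 0, -2.5, 255, -13, -7, 0, -2.5, 255, -13, -7, 0, -2.5, 255, -12, -8, 0, -2.5, 255, 0, 0, 0, 0, 255, 0, 0, -20, 0, 255, 0, 0, -20, 0, 255, 0, 0, -20, 0, 255, 0, 0, -4, 0, 255, 0, 0, 0, 0]'

```text
t: 8.0
eef_pos: [0.6092, 0.0782, 0.1718]
tool_rot: [-0.001, -0.05, 0.999, -0.0]
contact_force: [-0.1, -0.8, 0.5]
gripper_width: 0.001
grasp_force: 0.0
```

>>> carry_out --targets '[255, 5, 0.4, 0, 0, 255, 5, 0.4, 0, 0, 255, 5, 0.4, 0, 0, 255, 5, 0.4, 0, 0, 255, 5, 0.4, 0, 0, 255, 0, 0, 0, 0]'

```text
t: 8.6
eef_pos: [0.635, 0.0799, 0.1724]
tool_rot: [0.0, -0.049, 0.999, 0.0]
contact_force: [0.2, 0.6, -0.2]
gripper_width: 0.001
grasp_force: 0.0
```

Run:
```python
from tr import *
show();wtip("w6.png")
```

```text
t 8.6 [0.635  0.0799 0.1724] crank r,ang 0.0545 4.1 F [ 0.2  0.6 -0.2] q [-0.31  0.48  0.13  1.71 -0.07  0.96  1.51]
top red 38 r 0.15 ang from +x stand 0.3
top red 16 r 0.098 ang from +x stand 351.3
scene blue 49 r 0.096 ang from +x stand 62.4
scene blue 22 r 0.11 ang from +x stand 55.0
scene red 47 r 0.148 ang from +x stand 359.5
scene red 37 r 0.111 ang from +x stand 1.0
orange [  0 106  15  69 584] [  7. 141.]
orange [315 313  10   8  62] [319. 316.]
```

View pics/w6.png

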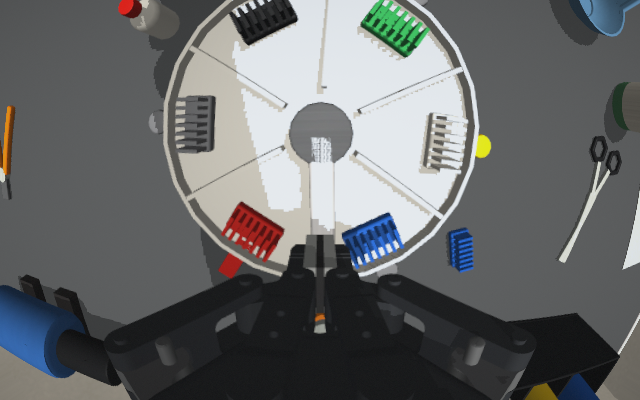

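The shut fingers are now inside the handle (orange visible at (319,316) behind them) and the arm is lined up with the tool. I'll push on to the stop.

>>> carry_out --targets '[255, 4, 0.3, 0, 0, 255, 4, 0.3, 0, 0, 255, 2, 0.1, 0, 0, 255, 0, 0, 0, 0]'

```text
t: 9.15
eef_pos: [0.6443, 0.0806, 0.1723]
tool_rot: [-0.0, -0.049, 0.999, 0.0]
contact_force: [-0.1, -0.2, 0.2]
gripper_width: 0.001
grasp_force: 0.2
```

>>> carry_out --targets '[255, 2, 0.1, 0, 0, 255, 2, 0.1, 0, 0, 255, 0, 0, 0, 0]'

```text
t: 9.45
eef_pos: [0.6459, 0.0804, 0.1721]
tool_rot: [-0.003, -0.049, 0.999, -0.0]
contact_force: [-8.8, -1.7, 6.5]
gripper_width: -0.005
grasp_force: 4.8
```

>>> carry_out --targets '[255, -4, -0.3, 0, 0, 255, -2, 0, 30, 0, 255, 0, 0, 35, 0, 0, 12, 0.6, 0, 0, 0, 12, 0.6, 0, 0, 0, 0, 0, 0, 0, 0, 0, 0, 0, 0, 0, 0, 0, 0, 0, 0, 0, 0, 0, 0, 0, 0, 0, 0, 0]'

```text
t: 10.45
eef_pos: [0.6658, 0.0816, 0.2373]
tool_rot: [-0.0, -0.049, 0.999, 0.0]
contact_force: [0.4, -0.3, 0.0]
gripper_width: 1.001
grasp_force: 0.0
```

Run:
```python
from tr import *
show();o,c=wtip("w7.png")
```

```text
t 10.45 [0.6658 0.0816 0.2373] crank r,ang 0.0853 3.8 F [ 0.4 -0.3  0. ] q [-0.31  0.47  0.14  1.57 -0.07  1.11  1.51]
top red 36 r 0.15 ang from +x stand 0.1
top red 24 r 0.098 ang from +x stand 353.0
scene blue 50 r 0.095 ang from +x stand 61.6
scene blue 24 r 0.109 ang from +x stand 54.4
scene red 47 r 0.148 ang from +x stand 359.5
scene red 28 r 0.11 ang from +x stand 4.3
orange [ 17  85  27  64 868] [ 29. 115.]
orange [310 190  32  51 892] [325. 210.]
```

View pics/w7.png

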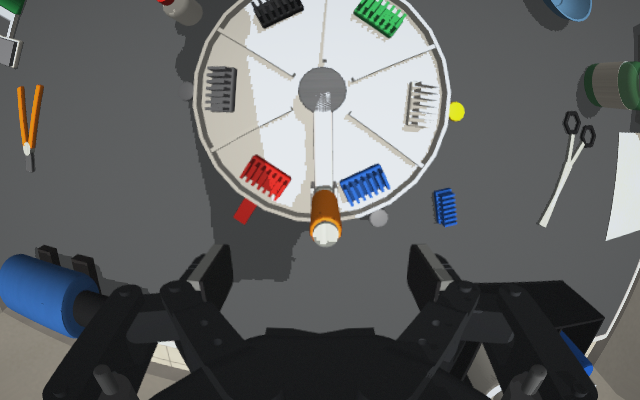

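The handle now stands upright, with its base at (322,190) and its top at (325,232).

Run:
```python
from tr import *
o=bot.get_obs();c=imaging.read_camera("wrist")
for u,v,z in((325,232,.213),(325,232,.217),(322,190,.140)):
    p=wz(o,c,u,v,z)[:2]-A;print(z,(p+A).round(4),np.hypot(*p).round(4),np.degrees(np.arctan2(p[1],p[0])).round(1))
```

```text
0.213 [0.6649 0.0839] 0.0846 5.4
0.217 [0.6633 0.0837] 0.0829 5.3
0.14 [0.6589 0.0822] 0.0784 4.5
```

>>> carry_out --targets '[0, 0, 1, -25, 0, 0, 0, 0.5, -25, 0, 0, 0, 0, -25, 0, 0, 0, 0, 0, 0, 140, 0, 0, 0, 0, 200, 0, 0, 0, 0, 255, 0, 0, 0, 0, 255, 0, 0, 0, 0, 255, 0, 0, 0, 0, 255, 0, 0, 0, 0, 255, 0, 0, 0, 0]' --newtons 60

```text
t: 11.75
eef_pos: [0.6667, 0.0832, 0.1633]
tool_rot: [0.001, -0.049, 0.999, 0.0]
contact_force: [-1.0, -0.5, 6.1]
gripper_width: 0.214
grasp_force: 58.4
```

>>> carry_out --targets '[255, -1.2, 7.4, 0, 3, 255, -1.7, 7.3, 0, 3, 255, 0, 0, 0, 0]'

```text
t: 12.05
eef_pos: [0.6659, 0.0876, 0.1634]
tool_rot: [0.002, -0.099, 0.995, -0.006]
contact_force: [4.7, -16.7, 4.1]
gripper_width: 0.221
grasp_force: 59.1
```

```bash
python3 -c "from tr import *;show()"
```

```text
t 12.05 [0.6659 0.0876 0.1634] crank r,ang 0.0859 7.8 F [  4.7 -16.7   4.1] q [-0.31  0.53  0.11  1.63 -0.05  0.97  1.59]
top red 40 r 0.15 ang from +x stand 1.0
top red 51 r 0.097 ang from +x stand 359.2
scene blue 82 r 0.1 ang from +x stand 59.6
scene red 49 r 0.148 ang from +x stand 0.1
scene red 24 r 0.1 ang from +x stand 1.0
scene red 26 r 0.115 ang from +x stand 0.0
```

>>> carry_out --targets '[255, -1.2, 3.5, 0, 0, 255, -1.2, 3.5, 0, 0, 255, 0, 0, 0, 0]'

```text
t: 12.45
eef_pos: [0.6652, 0.0888, 0.1635]
tool_rot: [0.003, -0.096, 0.995, -0.009]
contact_force: [7.9, -28.0, 2.5]
gripper_width: 0.219
grasp_force: 59.5
```

```bash
python3 -c "from tr import *;show()"
```

```text
t 12.45 [0.6652 0.0888 0.1635] crank r,ang 0.0855 8.6 F [  7.9 -28.    2.5] q [-0.31  0.53  0.11  1.64 -0.05  0.97  1.57]
top red 40 r 0.15 ang from +x stand 1.1
top red 53 r 0.097 ang from +x stand 0.0
scene blue 77 r 0.1 ang from +x stand 61.6
scene red 48 r 0.148 ang from +x stand 0.4
scene red 18 r 0.101 ang from +x stand 0.0
scene red 26 r 0.115 ang from +x stand 1.0
```

Blocked counter-clockwise: 28 N without the tray moving. I'll look the other way: take up the free play clockwise and feel the resistance there.

>>> carry_out --targets '[255, 2.2, -7.1, 0, -3, 255, 1.6, -7.2, 0, -3, 255, 0.9, -7.4, 0, -3, 255, 0.3, -7.4, 0, -3, 255, -0.4, -7.4, 0, -3, 255, -1.0, -7.3, 0, -3, 255, -1.6, -7.2, 0, -3, 255, -2.2, -7.1, 0, -3, 255, -2.9, -6.8, 0, -3, 255, -3.4, -6.6, 0, -3, 255, -4, -6.2, 0, -3, 255, -4.5, -5.9, 0, -3, 255, -5, -5.4, 0, -3, 255, 0, 0, 0, 0]'

```text
t: 13.95
eef_pos: [0.6417, 0.014, 0.1634]
tool_rot: [0.001, 0.238, 0.971, -0.0]
contact_force: [2.3, -3.2, 4.5]
gripper_width: 0.216
grasp_force: 59.6
```

```bash
python3 -c "from tr import *;show()"
```

```text
t 13.95 [0.6417 0.014  0.1634] crank r,ang 0.0869 -45.5 F [ 2.3 -3.2  4.5] q [-0.32  0.5   0.28  1.72 -0.16  0.94  1.11]
top blue 63 r 0.098 ang from +x stand 60.8
top green 59 r 0.101 ang from +x stand 180.5
scene blue 50 r 0.095 ang from +x stand 61.8
scene blue 25 r 0.109 ang from +x stand 54.1
scene green 18 r 0.103 ang from +x stand 178.9
scene green 25 r 0.086 ang from +x stand 180.7
scene red 47 r 0.148 ang from +x stand 359.5
scene red 40 r 0.11 ang from +x stand 0.3
scene red 5 r 0.1 ang from +x stand 9.8
```

>>> carry_out --targets '[255, -5.8, -4.5, 0, -4, 255, -6.2, -4.1, 0, -4, 255, -6.3, -4, 0, -4, 255, -6.6, -3.4, 0, -4, 255, -6.9, -2.8, 0, -4, 255, 0, 0, 0, 0]'

```text
t: 14.65
eef_pos: [0.6153, -0.003, 0.1639]
tool_rot: [0.007, 0.402, 0.916, 0.002]
contact_force: [17.9, -2.4, -6.4]
gripper_width: 0.22
grasp_force: 59.5
```

```bash
python3 -c "from tr import *;show()"
```

```text
t 14.65 [ 0.6153 -0.003   0.1639] crank r,ang 0.0862 -66.3 F [17.9 -2.4 -6.4] q [-0.37  0.46  0.36  1.8  -0.2   0.9   0.82]
top blue 65 r 0.098 ang from +x stand 60.1
top green 60 r 0.1 ang from +x stand 179.8
scene blue 50 r 0.095 ang from +x stand 62.0
scene blue 20 r 0.111 ang from +x stand 57.1
scene green 35 r 0.093 ang from +x stand 177.2
scene red 51 r 0.148 ang from +x stand 359.1
scene red 49 r 0.108 ang from +x stand 1.5
```

The stops are symmetric at ±37.5°, yet the tray resists both ways. I'll make one composite picture to see what holds it.

Run:
```python
from h import *
s=imaging.read_camera("scene");w=imaging.read_camera("wrist");t=imaging.read_camera("top")
x,y=proj(s,[.58,.076,.08]).astype(int);a=cv2.resize(s["frame"][y-65:y+65,x-65:x+65],(400,400),interpolation=2)
x,y=proj(t,[.58,.076,.08]).astype(int);b=cv2.resize(t["frame"][y-55:y+55,x-55:x+55],(400,400),interpolation=2)
im=np.vstack([np.hstack([a,b])[:, :],cv2.resize(w["frame"][0:200,80:580],(800,200*800//500),interpolation=2)[:200]])
save("k8.png",im)
```

```text
(no output)
```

View pics/k8.png

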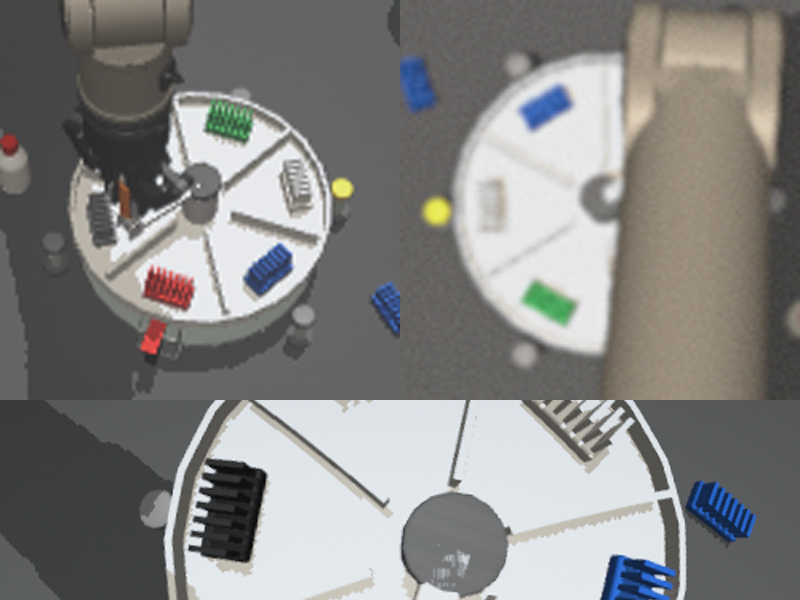

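No obstruction is visible: the red tab at (153,337) sits beside the housing and the crank arm is at its stop. I'll go back counter-clockwise and push harder but gradually.

>>> carry_out --targets '[255, 6.9, 2.8, 0, 4, 255, 6.6, 3.4, 0, 4, 255, 6.3, 4, 0, 4, 255, 6, 4.5, 0, 4, 255, 5.5, 5, 0, 4, 255, 5, 5.4, 0, 4, 255, 4.5, 5.9, 0, 4, 255, 4, 6.2, 0, 4, 255, 3.4, 6.6, 0, 4, 255, 2.9, 6.8, 0, 4, 255, 2.2, 7.1, 0, 4, 255, 1.6, 7.2, 0, 4, 255, 1, 7.3, 0, 4, 255, 0.4, 7.4, 0, 4, 255, -0.3, 7.4, 0, 4, 255, 0, 0, 0, 0, 255, 0, 0, 0, 0]'

```text
t: 16.6
eef_pos: [0.6659, 0.0852, 0.1635]
tool_rot: [0.001, -0.111, 0.994, 0.0]
contact_force: [0.2, -0.0, 7.9]
gripper_width: 0.221
grasp_force: 60.9
```

>>> carry_out --targets '[255, -0.9, 7.4, 0, 2, 255, -1.6, 7.3, 0, 2, 255, 0, 0, 0, 0]'

```text
t: 16.9
eef_pos: [0.6653, 0.0878, 0.1635]
tool_rot: [0.001, -0.142, 0.99, -0.007]
contact_force: [5.8, -20.8, 7.1]
gripper_width: 0.217
grasp_force: 61.5
```

```bash
python3 -c "
from tr import *
show();print(bot.get_obs()['torque'],bot.get_obs()['joint_torque'])"
```

```text
t 16.9 [0.6653 0.0878 0.1635] crank r,ang 0.0855 7.9 F [  5.8 -20.8   7.1] q [-0.29  0.53  0.09  1.63 -0.04  0.97  1.66]
top red 37 r 0.15 ang from +x stand 0.9
top red 50 r 0.097 ang from +x stand 359.1
scene blue 78 r 0.1 ang from +x stand 60.5
scene red 49 r 0.148 ang from +x stand 0.1
scene red 23 r 0.101 ang from +x stand 0.5
scene red 25 r 0.115 ang from +x stand 1.1
[-4.68867183 -1.09803565  0.01727563] [-1.40501609e+01 -5.58642840e+01 -1.08541489e+01 -2.32899624e+01
 -5.73856920e+00  2.59503806e-01 -2.19014206e-02]
```

>>> carry_out --targets '[255, -1.2, 5, 0, 0, 255, 0, 0, 0, 0, 255, -1.4, 5, 0, 0, 255, 0, 0, 0, 0]'

```text
t: 17.4
eef_pos: [0.6635, 0.0969, 0.1635]
tool_rot: [0.002, -0.141, 0.99, -0.006]
contact_force: [4.6, -15.2, 6.4]
gripper_width: 0.214
grasp_force: 61.6
```

```bash
python3 -c "from tr import *;show()"
```

```text
t 17.4 [0.6635 0.0969 0.1635] crank r,ang 0.0854 14.1 F [  4.6 -15.2   6.4] q [-0.31  0.53  0.09  1.64 -0.04  0.97  1.64]
top red 39 r 0.15 ang from +x stand 7.3
top red 58 r 0.097 ang from +x stand 6.1
scene blue 81 r 0.099 ang from +x stand 69.2
scene green 28 r 0.094 ang from +x stand 196.6
scene red 46 r 0.147 ang from +x stand 8.3
scene red 62 r 0.107 ang from +x stand 7.8
```

It broke loose and the tray is now at about 7°. I'll continue slowly.

>>> carry_out --targets '[255, -1.5, 3.4, 0, 1, 255, -1.6, 3.3, 0, 1, 255, -1.8, 3.2, 0, 1, 255, -1.9, 3.2, 0, 1, 255, -2, 3.1, 0, 1, 255, -2.1, 3, 0, 1, 255, 0, 0, 0, 0]'

```text
t: 18.2
eef_pos: [0.6504, 0.1256, 0.1634]
tool_rot: [0.001, -0.196, 0.981, -0.002]
contact_force: [1.5, -6.0, 8.3]
gripper_width: 0.221
grasp_force: 61.6
```

```bash
python3 -c "from tr import *;show()"
```

```text
t 18.2 [0.6504 0.1256 0.1634] crank r,ang 0.0855 35.5 F [ 1.5 -6.   8.3] q [-0.32  0.52  0.05  1.65 -0.03  0.97  1.7 ]
top red 33 r 0.152 ang from +x stand 28.8
top red 59 r 0.097 ang from +x stand 27.3
scene blue 89 r 0.099 ang from +x stand 89.2
scene green 33 r 0.106 ang from +x stand 210.8
scene green 25 r 0.088 ang from +x stand 210.0
scene red 49 r 0.146 ang from +x stand 28.5
scene red 20 r 0.114 ang from +x stand 29.9
```

>>> carry_out --targets '[255, -2.3, 2.9, 0, 1, 255, -2.4, 2.8, 0, 1, 255, 0, 0, 0, 0, 255, 0, 0, 0, 0, 255, 0, 0, 0, 0]'

```text
t: 18.8
eef_pos: [0.645, 0.1326, 0.1634]
tool_rot: [0.0, -0.214, 0.977, -0.001]
contact_force: [-0.6, -4.8, 9.0]
gripper_width: 0.22
grasp_force: 61.6
```

```bash
python3 -c "from tr import *;show()"
```

```text
t 18.8 [0.645  0.1326 0.1634] crank r,ang 0.0856 41.4 F [-0.6 -4.8  9. ] q [-0.33  0.51  0.04  1.66 -0.02  0.96  1.72]
top red 29 r 0.151 ang from +x stand 35.1
top red 50 r 0.097 ang from +x stand 32.2
scene blue 72 r 0.1 ang from +x stand 95.2
scene green 28 r 0.104 ang from +x stand 216.9
scene green 23 r 0.087 ang from +x stand 218.6
scene red 49 r 0.147 ang from +x stand 34.3
```

>>> carry_out --targets '[255, -2.5, 2.7, 0, 1, 255, -2.6, 2.6, 0, 1, 255, -2.8, 2.5, 0, 1, 255, -2.9, 2.3, 0, 1, 255, 0, 0, 0, 0, 255, 0, 0, 0, 0, 255, 0, 0, 0, 0]'

```text
t: 19.6
eef_pos: [0.6334, 0.1435, 0.1633]
tool_rot: [-0.0, -0.248, 0.969, -0.0]
contact_force: [-2.7, -2.7, 10.8]
gripper_width: 0.219
grasp_force: 61.7
```

```bash
python3 -c "from tr import *;show()"
```

```text
t 19.6 [0.6334 0.1435 0.1633] crank r,ang 0.0857 52.0 F [-2.7 -2.7 10.8] q [-0.33  0.5   0.02  1.68 -0.01  0.96  1.76]
top green 50 r 0.101 ang from +x stand 227.7
top red 32 r 0.149 ang from +x stand 45.8
top red 28 r 0.095 ang from +x stand 41.6
scene blue 15 r 0.101 ang from +x stand 106.1
scene blue 17 r 0.099 ang from +x stand 94.6
scene green 25 r 0.108 ang from +x stand 224.2
scene green 17 r 0.087 ang from +x stand 230.4
scene red 50 r 0.146 ang from +x stand 45.6
scene red 19 r 0.114 ang from +x stand 41.4
```

>>> carry_out --targets '[255, -3, 2.2, 0, 1, 255, -3.1, 2.1, 0, 1, 255, -3.2, 1.9, 0, 1, 255, -3.2, 1.8, 0, 1, 255, -3.3, 1.7, 0, 1, 255, -3.4, 1.5, 0, 1, 255, 0, 0, 0, 0]'

```text
t: 20.4
eef_pos: [0.6147, 0.1545, 0.1633]
tool_rot: [0.0, -0.299, 0.954, -0.001]
contact_force: [-0.5, -2.3, 9.3]
gripper_width: 0.218
grasp_force: 61.6
```

```bash
python3 -c "from tr import *;show()"
```

```text
t 20.4 [0.6147 0.1545 0.1633] crank r,ang 0.0856 66.6 F [-0.5 -2.3  9.3] q [-0.34  0.48 -0.01  1.72  0.01  0.94  1.83]
top green 55 r 0.1 ang from +x stand 238.6
scene blue 11 r 0.104 ang from +x stand 116.0
scene green 12 r 0.108 ang from +x stand 230.4
scene green 6 r 0.087 ang from +x stand 237.3
scene green 5 r 0.089 ang from +x stand 251.2
scene red 52 r 0.147 ang from +x stand 59.6
scene red 18 r 0.112 ang from +x stand 53.4
```

>>> carry_out --targets '[255, -3.5, 1.4, 0, 1, 255, -3.5, 1.2, 0, 1, 255, -3.6, 1, 0, 1, 255, -3.6, 1, 0, 1, 255, -3.6, 0.8, 0, 1, 255, -3.7, 0.6, 0, 1, 255, -3.7, 0.4, 0, 1, 255, 0, 0, 0, 0]'

```text
t: 21.3
eef_pos: [0.5931, 0.1603, 0.1636]
tool_rot: [0.004, -0.356, 0.935, -0.001]
contact_force: [7.5, -3.6, 4.6]
gripper_width: 0.217
grasp_force: 61.1
```

```bash
python3 -c "from tr import *;show()"
```

```text
t 21.3 [0.5931 0.1603 0.1636] crank r,ang 0.0852 81.6 F [ 7.5 -3.6  4.6] q [-0.34  0.44 -0.04  1.77  0.03  0.92  1.91]
top green 51 r 0.1 ang from +x stand 253.6
scene red 51 r 0.145 ang from +x stand 74.3
scene red 5 r 0.112 ang from +x stand 65.6
```

>>> carry_out --targets '[255, -3.7, 0.2, 0, 1, 255, -3.7, 0.1, 0, 1, 255, -3.7, -0.1, 0, 1, 255, -3.7, -0.2, 0, 1, 255, -3.7, -0.4, 0, 1, 255, -3.7, -0.5, 0, 1, 255, 0, 0, 0, 0, 255, 0, 0, 0, 0]'

```text
t: 22.2
eef_pos: [0.5686, 0.1607, 0.1635]
tool_rot: [0.002, -0.404, 0.915, -0.0]
contact_force: [3.0, -1.2, 7.1]
gripper_width: 0.217
grasp_force: 61.6
```

```bash
python3 -c "from tr import *;show()"
```

```text
t 22.2 [0.5686 0.1607 0.1635] crank r,ang 0.0856 98.1 F [ 3.  -1.2  7.1] q [-0.33  0.41 -0.07  1.83  0.04  0.9   1.99]
top green 50 r 0.099 ang from +x stand 270.3
scene blue 10 r 0.087 ang from +x stand 156.1
scene green 7 r 0.108 ang from +x stand 276.1
scene red 49 r 0.146 ang from +x stand 91.1
scene red 40 r 0.102 ang from +x stand 92.3
```

>>> carry_out --targets '[255, -3.7, -0.7, 0, 1, 255, -3.6, -0.8, 0, 1, 255, -3.6, -1, 0, 1, 255, -3.5, -1.2, 0, 1, 255, -3.5, -1.3, 0, 1, 255, -3.4, -1.4, 0, 1, 255, -3.4, -1.6, 0, 1, 255, -3.3, -1.7, 0, 1, 255, 0, 0, 0, 0, 255, 0, 0, 0, 0]'

```text
t: 23.3
eef_pos: [0.5398, 0.1514, 0.1635]
tool_rot: [0.001, -0.467, 0.884, -0.0]
contact_force: [1.0, -2.3, 9.2]
gripper_width: 0.219
grasp_force: 61.9
```

```bash
python3 -c "from tr import *;show()"
```

```text
t 23.3 [0.5398 0.1514 0.1635] crank r,ang 0.0858 118.5 F [ 1.  -2.3  9.2] q [-0.3   0.37 -0.1   1.89  0.05  0.88  2.11]
top green 59 r 0.099 ang from +x stand 293.9
scene blue 66 r 0.094 ang from +x stand 177.3
scene green 57 r 0.103 ang from +x stand 293.1
scene red 38 r 0.148 ang from +x stand 115.7
scene red 42 r 0.099 ang from +x stand 117.2
scene red 12 r 0.089 ang from +x stand 106.2
```

>>> carry_out --targets '[255, -3.2, -1.9, 0, 0, 255, -3.1, -2, 0, 0, 255, 0, 0, 0, 0, 255, 0, 0, 0, 0, 255, 0, 0, 0, 0]'

```text
t: 23.9
eef_pos: [0.5336, 0.1477, 0.1635]
tool_rot: [0.001, -0.467, 0.884, -0.0]
contact_force: [0.3, -0.7, 9.3]
gripper_width: 0.218
grasp_force: 61.8
```

```bash
python3 -c "from tr import *;show()"
```

```text
t 23.9 [0.5336 0.1477 0.1635] crank r,ang 0.0858 123.3 F [ 0.3 -0.7  9.3] q [-0.3   0.36 -0.11  1.91  0.05  0.87  2.12]
top green 60 r 0.099 ang from +x stand 299.3
scene blue 84 r 0.097 ang from +x stand 182.1
scene green 56 r 0.103 ang from +x stand 296.7
scene red 36 r 0.148 ang from +x stand 120.2
scene red 57 r 0.097 ang from +x stand 120.4
```

The tray is at the yellow post's click. I'll let go and rise.

>>> carry_out --targets '[120, 0, 0, 0, 0, 60, 0, 0, 0, 0, 0, 0, 0, 0, 0, 0, 0, 0, 0, 0, 0, 0, 0, 0, 0, 0, 0, 0, 0, 0, 0, 0, 0, 20, 0, 0, 0, 0, 35, 0, 0, 0, 0, 35, 0, 0, 0, 0, 35, 0, 0, 0, 0, 0, 0, 0, 0, 0, 0, 0]'

```text
t: 25.2
eef_pos: [0.5329, 0.1469, 0.288]
tool_rot: [0.001, -0.467, 0.884, -0.0]
contact_force: [0.1, 0.7, 0.3]
gripper_width: 0.999
grasp_force: 0.0
```

Run:
```python
from tr import *
show();o,c=wtip("w9.png")
hsv=cv2.cvtColor(c["frame"],cv2.COLOR_RGB2HSV)
m=cv2.inRange(hsv,(7,140,80),(19,255,255));m[:100]=0;m[:,:200]=0;m[:,450:]=0;ys,xs=np.nonzero(m)
for k in(ys.argmin(),ys.argmax()):print(xs[k],ys[k])
for u,v in((xs[ys<=ys.min()+2].mean(),ys.min()),(xs[ys>=ys.max()-2].mean(),ys.max())):
  for z in(.151,.213):
    p=wz(o,c,u,v,z)[:2]-A;print(u,v,z,np.hypot(*p).round(4),np.degrees(np.arctan2(p[1],p[0])).round(1))
```

```text
t 25.2 [0.5329 0.1469 0.288 ] crank r,ang 0.0856 124.0 F [0.1 0.7 0.3] q [-0.29  0.23 -0.1   1.78  0.03  1.13  2.13]
top green 59 r 0.099 ang from +x stand 299.5
scene blue 78 r 0.096 ang from +x stand 182.3
scene green 50 r 0.103 ang from +x stand 297.4
scene red 36 r 0.148 ang from +x stand 120.2
scene red 47 r 0.1 ang from +x stand 122.5
scene red 8 r 0.087 ang from +x stand 108.0
orange [306 179  26  38 480] [318. 193.]
315 179
319 239
318.3333333333333 179 0.151 0.082 129.7
318.3333333333333 179 0.213 0.0795 139.3
319.0 239 0.151 0.1143 99.6
319.0 239 0.213 0.0967 110.8
```

>>> carry_out --targets '[0, -15, 42, 0, 0, 0, -15, 42, 0, 0, 0, -15, 42, 0, 0, 0, -15, 42, 0, 0, 0, -15, 42, 0, 0, 0, -15, 42, 0, 0, 0, -15, 42, 0, 0, 0, -15, 42, 0, 0, 0, -15, 42, 0, 0, 0, 0, 0, 0, 0, 0, 0, 0, 0, 0]'

```text
t: 26.45
eef_pos: [0.3962, 0.5253, 0.2854]
tool_rot: [-0.001, -0.468, 0.884, -0.001]
contact_force: [0.1, -0.8, -0.1]
gripper_width: 1.003
grasp_force: 0.0
```

Run:
```python
from tr import *
show()
L=[]
for n in("top","scene"):
    c=imaging.read_camera(n)
    for a,ce,s in cents(c,(5,110,90),(20,255,255),(220,130,420,290),8)[0]:
        p=onz(c,*ce,.182)[:2]-A;print(n,a,ce.round(1),s,(p+A).round(4),np.hypot(*p).round(4),np.degrees(np.arctan2(p[1],p[0])).round(1))
        if a>20:L.append(ray(c,*ce))
    for th in(70,80,90): # predicted sleeve bottom/top ends for fold angles
        u=np.array([np.cos(np.radians(124)),np.sin(np.radians(124))])
        print(th,[proj(c,[*(A+u*(.085-s*np.cos(np.radians(th)))),.137+s*np.sin(np.radians(th))]).round(1).tolist() for s in(.014,.044,.074)])
if len(L)==2:
    (a,d),(b,e)=L;k=np.linalg.lstsq(np.c_[d,-e],b-a,rcond=None)[0];p,q=a+d*k[0],b+e*k[1];m=(p+q)/2
    print("grip mid",m.round(4),"r",np.hypot(*(m[:2]-A)).round(4),"gap",np.linalg.norm(p-q).round(4))
```

```text
t 26.45 [0.3962 0.5253 0.2854] crank r,ang 0.4857 112.3 F [ 0.1 -0.8 -0.1] q [-0.82  0.43 -0.27  1.52  0.12  1.22  1.43]
top blue 59 r 0.101 ang from +x stand 180.5
top green 60 r 0.099 ang from +x stand 299.3
top red 32 r 0.15 ang from +x stand 119.7
top red 58 r 0.098 ang from +x stand 121.4
scene blue 61 r 0.095 ang from +x stand 182.0
scene green 46 r 0.103 ang from +x stand 296.7
scene red 36 r 0.148 ang from +x stand 120.2
scene red 28 r 0.099 ang from +x stand 123.1
scene red 5 r 0.101 ang from +x stand 111.6
top 12 [265.  201.6] [262 201   7   2] [0.5578 0.2072] 0.1332 99.9
70 [[287.9, 209.7], [289.9, 207.0], [292.0, 204.1]]
80 [[287.3, 210.1], [287.8, 208.3], [288.3, 206.5]]
90 [[286.6, 210.6], [285.6, 209.8], [284.6, 208.9]]
scene 70 [352.  186.1] [349 179   8  14] [0.5372 0.1449] 0.0814 122.3
70 [[350.4, 191.6], [348.7, 188.6], [346.8, 185.5]]
80 [[351.0, 191.0], [350.4, 186.8], [349.8, 182.3]]
90 [[351.5, 190.5], [352.2, 185.1], [352.9, 179.5]]
```

Run:
```python
from tr import *
c=imaging.read_camera("scene");l=cents(c,(5,110,90),(20,255,255),(340,170,365,200),8)[1];ys,xs=np.nonzero(l)
s=np.polyfit(ys,xs,1)[0];print("slope",s,"90deg: -0.13, 80deg: +0.14")
if s<0.0: print(bot.hand_in())
```

```text
slope -0.1355218855218839 90deg: -0.13, 80deg: +0.14
the job is handed in; nothing more can be done
None
```

The job is handed in: by the last camera measurements the handle stands upright and is let go, the tray is clicked in with the red tab over the yellow-capped post (about 120°), and the arm is clear. No verdict came back. The first grip slipped off the handle, so I stood it up again with the shut fingers. I also briefly tried the crank the other way before it broke loose counter-clockwise.

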